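# Scale check: slide open the sloping weight box and stand the 500 g weight on the scale

### The job

Check the parcel scale: take the small carton off the platform and stand it upright on the table, slide the lid of the weight box up along its tracks until it comes off and lay it flat on the table with its handle up. Only when the carton and the lid both lie on the table, lift the 500 g weight out of its hole and stand it gently and upright in the middle of the scale's platform. Leave the other two weights in their holes and do not disturb the other things on the table.

Things in the scene. Friction and masses are not known exactly. Their poses are not given: they have to be found in the camera images.
- weight_box: Wooden box with sliding lid on a grey bench stand (190 x 150 mm base), fixed. Origin on the table under the stand's middle, z up. The box slopes 25 degrees up towards the body's +x: in body axes its length runs along s = (0.906, 0, 0.423), its top faces n = (-0.423, 0, 0.906), y is across. Outside 150 (s) x 150 (y) x 94 (n) mm. Its highest edge is 182 mm over the table.
- box_underside (a point): Middle of the sloping box's underside, 65 mm over the table; box coordinates (s, y, n) in mm count from here. Low end wall at s -75..-67, 94 high: the lid's stop. High end wall at s 67..75 only 79 high: the lid slides out over it. Side walls' inner faces at y = +-62. Inside, a block with its top at n = 30 has three round holes 22 deep.
- track_exit (a point): Open upper end of the lid's tracks, midway between them, on the groove floor: (s, y, n) = (75, 0, 80) mm. The tracks are grooves in the side walls, n = 80 to 89, out to y = +-69, under 5 mm thick lips (inner edges at y = +-62, top at n = 94).
- lid: Loose plywood lid, 140 (x, along the slide) x 134 (y) x 6 mm, 90 g, with 2 mm play at each side and 3 mm in height. Origin: middle of its underside, z to its upper side. On top, at its middle, a dark handle bar 14 (x) x 100 (y) x 22 mm high. It starts at s = 5 to 13, n = 80 mm, and is free only after sliding to about s = 146, up the slope (its +x).
- weight500: The 500 g brass weight, the largest, leaning with the box in the hole at s = 0, y = +36 mm, its foot at n = 8. Origin: middle of its underside, z up along its axis. Body 38 mm diameter and 42 high, neck 14 mm diameter, then a knob of 22 mm diameter from 48 to 64 mm over the underside. The hole is 2 mm wider and holds the lowest 22 mm.
- weight200: The 200 g brass weight in its hole at y = -7 mm: 28 mm diameter, 47 mm high to the top of its knob. Stays there.
- weight100: The 100 g brass weight in its hole at y = -42 mm: 22 mm diameter, 39 mm high to the top of its knob. Stays there.
- scale: Bench scale, fixed. Origin on the table under the middle of the platform, z up. Aluminium platform 230 x 230 mm, top face level and rigid at 60 mm. At its +x side a pillar of 32 mm diameter stands 150 mm from the middle and carries a white indicator, 160 (y) x 45 mm, from z = 180 to 270, its front 120 mm from the middle of the platform.
- scale_middle (a point): Middle of the top face of the scale's platform, 60 mm over the table.
- carton: Small sealed kraft carton, 90 (x) x 55 (y) x 70 mm high, 0.13 to 0.25 kg, left standing on the scale's platform. Origin: middle of its underside, z up.
- tape_roll: Bystander: roll of brown packing tape lying flat, 100 mm diameter, 48 high, origin under its middle.
- label_roll: Bystander: roll of white labels standing on end, 80 mm diameter, 60 high, origin under its middle.
- knife: Bystander: yellow safety knife lying flat, 150 (x) x 30 (y) x 20 mm, blade end 90 mm from its middle at +x; origin under its middle.
- snack_box: Bystander: white and purple snack box, 60 x 90 x 130 mm high, origin under its middle.
- jar: Bystander: jar with red cap, 66 mm diameter, 95 high, origin under its middle. Behind the bystanders, more than 0.83 m ahead of the robot, and more than 0.5 m to either side stand fixed machines and cartons up to 205 mm high.
Not all that is in view belongs to the job. What is shaped like the carton but pink is not meant.

How it is judged:
By the outcome, as a careful person would: the job done as asked, in the order asked, and still so for the second after the job is handed in, with the robot touching nothing.
It also fails if it takes over 72 s, if anything falls off the work surface, if the arm or the gripper's body presses on something with over 40 N, if the wrist force passes 120 N, or if a joint passes its speed limit or range.

### The arm

A 7-joint arm with a two-finger parallel gripper is mounted at the origin on the work surface. World frame = base frame: x ahead of the robot, y to its left, z up, the work surface at z = 0. Lengths are in mm, angles in rad, forces in N, time in s.
With the tool pointing down it reaches from about 425 to 950 mm from the base axis. Payload 16.7 kg.
Tool frame: the origin (TCP) lies at the very end of the fingers, on their centre line; the grasp point (between the pads) lies 19 mm behind it; z points along the fingers, y is the direction in which the jaws open and shut (so a half turn about z gives the same grasp; the last joint's range is limited). The gripper opens to 94 mm and grips with 3 to 60 N. Pads are 16 mm wide; open, the fingers measure 119 mm over their backs; the gripper's body (75 mm by 177 mm) begins 78 mm behind the grasp point.
Start: joints at [1.125, 0.426, 0.074, 1.606, -0.034, 1.111, -0.067], TCP at [197.381, -645.457, 205.467] pointing down, gripper open.
Joint ranges: [-2.85, 2.85], [-0.5, 2.14], [-1.23, 1.37], [0.21, 2.46], [-1.02, 4.16], [0.16, 2.05], [-2.73, 2.73]. Speed limits (rad/s): [1.89, 1.89, 2.39, 2.39, 3.01, 3.01, 3.01].

### API

Orientations are given as [roll, pitch, yaw] about the fixed x, y, z axes, in that order (R = Rz(yaw) Ry(pitch) Rx(roll)).
In Python, from cell import bot, jaws, kin, readout, optics, hand_in gives the robot as it stands. Calls block until the motion is done:
- bot.move_pose(position, orientation): joint-space move of the TCP to a pose.
- bot.line_to(position, ori=None, max_speed=150, force_limit=None): straight line of the TCP; ori=None keeps the orientation; max_speed is the mean speed in mm/s. With force_limit (N) it stops when the force on the tool has changed by that much, and returns True; else False.
- bot.move_j(angles): joint-space move.
- jaws.open_jaws() and jaws.close_gripper(force=None): open the fingers fully, or close them until they stop; force is the grip in N (None keeps the last).
- bot.wait(seconds).
- kin.solve_ik(position, orientation): joint angles nearest the present ones, or None.
- readout.state(): the state.
- optics.get_image(name): name is "scene" or "side" or "wrist"; returns a dict with "image" (384x512x3 uint8, blue, green, red), "camera_matrix" (3x3 intrinsics, pixels), "world_from_camera" (4x4, takes a point from camera to world coordinates). Camera axes: x right, y down, z forward; pixel columns grow to the right and rows downward; lengths in mm; the calibration is good to about 2 mm. A picture is of the moment at which its call begins. There is no depth.
A pose or a line that the arm cannot do raises bot.Unreachable and nothing moves.
- hand_in(): hands the job in, once; it reports no verdict.
The state is a dict: "clock": time; "q": joint angles; "joint_velocities": joint speeds; "tau": joint torques, N m; "tcp_pos": TCP position; "eef_rot": TCP orientation; "contact_force": force on the tool from outside, world axes, zero at the start; "ft_torque": the same for the moment, N m; "gripper_width": opening from 0.0 (shut) to 1.0 (fully open).
Only numpy, scipy, OpenCV 4.12 (cv2) and the standard library are available. Lean on these libraries where they do the work, as an engineer would, in place of code of your own. Each camera call takes 0.05 s, during which the arm holds its last target. There are 200 camera calls.

## Working session

There is one attempt and no reset: what is moved stays moved. The work goes in short steps, each a Python script; the robot and the scene stay as the last script left them, time stands still between calls to the robot, and variables do not carry over. Pictures are saved under pics/ and viewed, about 8 in all and at most 12, crops included, and the job is handed in when it is done.

```bash
mkdir -p pics; ls; python3 - <<'E'
from cell import *
import cv2,numpy as np,pickle
d={}
for n in("scene","side","wrist"):
    r=optics.get_image(n);d[n]=r;print(n,r["camera_matrix"].round(1).tolist(),r["world_from_camera"].round(3).tolist())
pickle.dump(d,open("d0.pkl","wb"))
cv2.imwrite("pics/scene0.png",d["scene"]["image"]);cv2.imwrite("pics/side0.png",d["side"]["image"])
s=readout.state();print(s["clock"],s["tcp_pos"],s["eef_rot"])
E
```

```text
pics
scene [[493.5, 0.0, 256.6], [0.0, 493.5, 200.8], [0.0, 0.0, 1.0]] [[-0.106, 0.686, -0.719, 1757.845], [0.994, 0.072, -0.078, 260.223], [-0.001, -0.724, -0.69, 1344.937], [0.0, 0.0, 0.0, 1.0]]
side [[391.6, 0.0, 251.7], [0.0, 391.6, 192.3], [0.0, 0.0, 1.0]] [[-0.885, -0.231, 0.404, 2.933], [-0.466, 0.457, -0.758, 1041.682], [-0.01, -0.859, -0.512, 754.984], [0.0, 0.0, 0.0, 1.0]]
wrist [[340.7, 0.0, 258.8], [0.0, 340.7, 188.4], [0.0, 0.0, 1.0]] [[0.293, -0.927, -0.235, 265.543], [-0.956, -0.284, -0.073, -624.885], [0.001, 0.246, -0.969, 384.514], [0.0, 0.0, 0.0, 1.0]]
0.15 [ 197.30745266 -645.19014041  204.96577964] [-3.14066820e+00  6.08948401e-05  2.96773446e-01]
```

View pics/scene0.png

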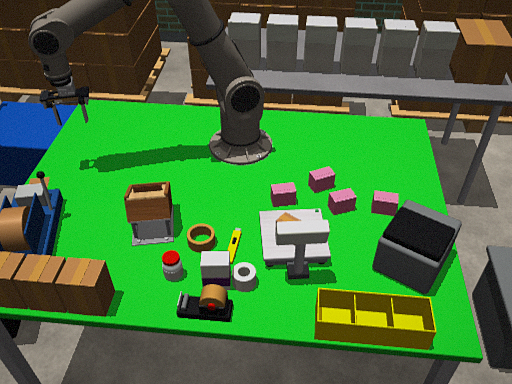

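View pics/side0.png

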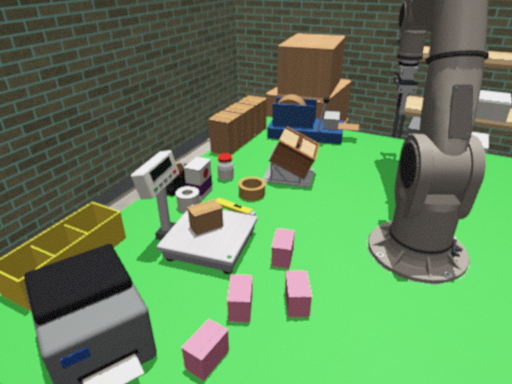

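Scene: box at about (150,210), scale at (295,235), pink decoys around it. Side: carton at (206,217) on the platform, box at (295,155). I'll zoom in for details.

```bash
python3 - <<'E'
import cv2,numpy as np,pickle
d=pickle.load(open("d0.pkl","rb"))
def c(n,x,y,w=80,h=60):
    return cv2.resize(d[n]["image"][y:y+h,x:x+w],(400,300),interpolation=cv2.INTER_CUBIC)
a=np.vstack([np.hstack([c("scene",110,180),c("scene",254,200,96,72)]),np.hstack([c("side",256,126),c("side",156,190,104,78)])])
cv2.imwrite("pics/m0.png",a)
E
```

```text
(no output)
```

View pics/m0.png

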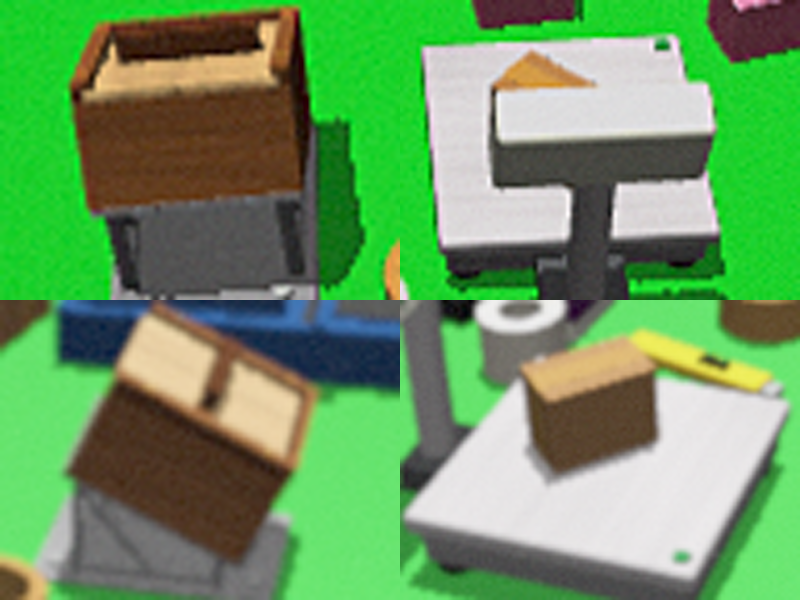

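```bash
python3 - <<'E'
from h import *;import pickle
d=pickle.load(open("d0.pkl","rb"));np.set_printoptions(suppress=True,precision=1)
S,D=d["scene"],d["side"]
# table-plane occupancy, from non-green seen by both cameras (top view, 20 mm cells)
xs=np.arange(300,800,20);ys=np.arange(-600,480,20)
g=lambda r:cv2.inRange(cv2.cvtColor(r["image"],cv2.COLOR_BGR2HSV),(45,80,60),(75,255,255))
mS,mD=g(S),g(D)
for x in xs:
    P=np.c_[np.full(len(ys),x),ys,np.zeros(len(ys))];row=""
    for a,b in zip(proj(S,P),proj(D,P)):
        def f(m,p):
            u,v=np.round(p).astype(int);return 0<=u<512 and 0<=v<384 and m[v,u]>0
        row+="." if f(mS,a) or f(mD,b) else "#"
    print(x,row)
from cell import *
print("y from",ys[0])
def ik(n,p,o):
    q=kin.solve_ik(p,o);print(n,None if q is None else q)
pi=np.pi
for y in (.937,.937-pi):ik("carton %.2f"%y,(576,257,180),[pi,0,y])
psi=-.16 if 0 else .2
from scipy.spatial.transform import Rotation as Ro
for sg in(1,-1):
  for yaw in (0.14,0.2,.25):
    B=Ro.from_euler("z",yaw).as_matrix();s=B@[.906,0,.423];n=B@[-.423,0,.906]
    R=np.c_[np.cross(sg*s,-n),sg*s,-n]
    for t in((480,-265,190),(620,-240,260)):ik((sg,yaw,t),t,R2rpy(R))
E
```

```text
300 ......................................................
320 .........................................##...........
340 .......................................####.........##
360 .......................................####.......####
380 .......................................#.......#..###.
400 ...............................................##.....
420 ...............................................##.....
440 ...............#####............................#.....
460 ............########.........................###......
480 ............########..................##########......
500 ............#########................###########......
520 ............#########............#....##########......
540 .............########...........##....##########......
560 ..............#######.......#...##....##########......
580 ..............########..#...#...##....###########.....
600 ..............########...####...##....###########.....
620 ..............###........####...##....###########.....
640 ......................#....#...###....###########.....
660 #....................###.......##.
[... 567 characters left out ...]
-240, 260)) [ 0.8  0.2 -0.4  1.9 -0.2  0.7  0.6]
(1, 0.2, (480, -265, 190)) [ 0.9  0.1 -0.3  2.1 -0.5  0.6  1.1]
(1, 0.2, (620, -240, 260)) [ 0.8  0.2 -0.4  1.9 -0.2  0.7  0.7]
(1, 0.25, (480, -265, 190)) [ 0.9  0.1 -0.3  2.1 -0.5  0.6  1.2]
(1, 0.25, (620, -240, 260)) [ 0.8  0.2 -0.4  1.9 -0.2  0.7  0.8]
(-1, 0.14, (480, -265, 190)) [ 0.5  0.1  0.   2.2 -0.5  0.6 -2. ]
(-1, 0.14, (620, -240, 260)) [ 0.4  0.2  0.   1.9 -0.3  0.7 -2.4]
(-1, 0.2, (480, -265, 190)) [ 0.6  0.1  0.   2.2 -0.5  0.6 -2. ]
(-1, 0.2, (620, -240, 260)) [ 0.4  0.2  0.   1.9 -0.4  0.7 -2.3]
(-1, 0.25, (480, -265, 190)) [ 0.6  0.1  0.   2.1 -0.6  0.7 -1.9]
(-1, 0.25, (620, -240, 260)) [ 0.4  0.2  0.   1.9 -0.4  0.8 -2.2]
```

```bash
python3 - <<'E'
from cell import *;from h import *;import pickle
pi=np.pi
print(kin.solve_ik((500,-265,360),[pi,0,.2]))
bot.move_pose((500,-265,360),[pi,0,.2])
r=optics.get_image("wrist");pickle.dump(r,open("w1.pkl","wb"));cv2.imwrite("pics/w1.png",cv2.resize(r["image"],(768,576),interpolation=cv2.INTER_CUBIC))
s=readout.state();print(s["clock"],s["tcp_pos"])
E
```

```text
[ 0.46474081  0.14997464 -0.10429709  1.63871444  0.01592957  1.35373316
 -1.0126211 ]
2.1 [ 499.49641961 -266.04625804  359.59083304]
```

View pics/w1.png

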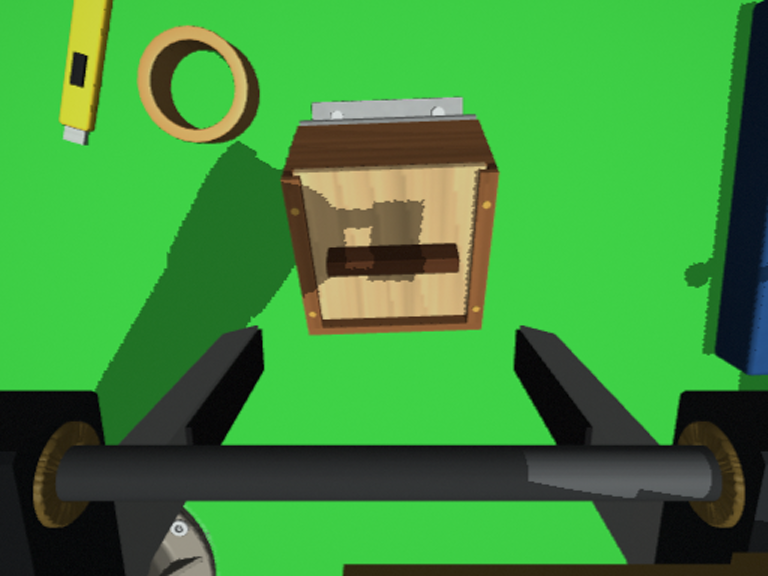

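```bash
cat >> h.py <<'E'
def fit2d(M,W):
    """yaw, t with W = Rz(yaw) M + t (least squares, xy)"""
    m=M[:,:2].mean(0);w=W[:,:2].mean(0);a=M[:,:2]-m;b=W[:,:2]-w
    y=np.arctan2((a[:,0]*b[:,1]-a[:,1]*b[:,0]).sum(),(a*b).sum());c,s=np.cos(y),np.sin(y)
    R=np.array([[c,-s],[s,c]]);res=W[:,:2]-(M[:,:2]@R.T+w-R@m);return y,w-R@m,res
S_=np.array([np.cos(np.radians(25)),0,np.sin(np.radians(25))]);N_=np.array([-S_[2],0,S_[0]]);Y_=np.array([0,1.,0])
def bx(s,y,n): return s*S_+y*Y_+n*N_+[0,0,65]
E
python3 - <<'E'
from h import *;import pickle
np.set_printoptions(suppress=True,precision=1)
r=pickle.load(open("w1.pkl","rb"))
px=np.array([[283,172],[498,170],[481,329],[309,334]])/1.5
M=np.array([bx(s,y,94) for s,y in((75,75),(75,-75),(-75,-75),(-75,75))])
# refine the corners on the green mask contour
g=cv2.inRange(cv2.cvtColor(r["image"],cv2.COLOR_BGR2HSV),(45,80,40),(75,255,255))
for tag,p in (("manual",px),):
    y,t,res=fit2d(M,ray(r,p,M[:,2]));print(tag,y,t,res)
# lid handle top corners (n=108): find dark-brown blob
hp=np.array([[328,250],[457,244],[459,256],[329,262]])/1.5
B=np.array([[np.cos(y),-np.sin(y),0],[np.sin(y),np.cos(y),0],[0,0,1]])
for s in (5,9,13):
    q=proj(r,[B@bx(s+a,b,108)+[*t,0] for a,b in((7,50),(7,-50),(-7,-50),(-7,50))])*1.5;print(s,q.tolist())
cv2.imwrite("pics/w1h.png",cv2.resize(r["image"][105:225,180:340],(800,600),interpolation=cv2.INTER_CUBIC))
E
```

```text
manual 0.22409826662399565 [ 529.2 -263.9] [[ 2.8 -0.5]
 [-0.2  2. ]
 [-1.  -0.6]
 [-1.7 -0.9]]
5 [[325.6637270094173, 260.967560678083], [460.5528607731693, 257.5984821914696], [459.3067051507036, 272.463192753738], [327.50113404004753, 275.73741677066687]]
9 [[325.12286459345387, 256.61987945312967], [460.9196947354617, 253.22271998682936], [459.6568934752687, 268.28598728028], [326.9847847959611, 271.58678280577186]]
13 [[324.5746774107789, 252.2133186503608], [461.29150284408945, 248.78762390427008], [460.01172017102175, 264.05345320744885], [326.46160465211557, 267.38123917483927]]
```

View pics/w1h.png

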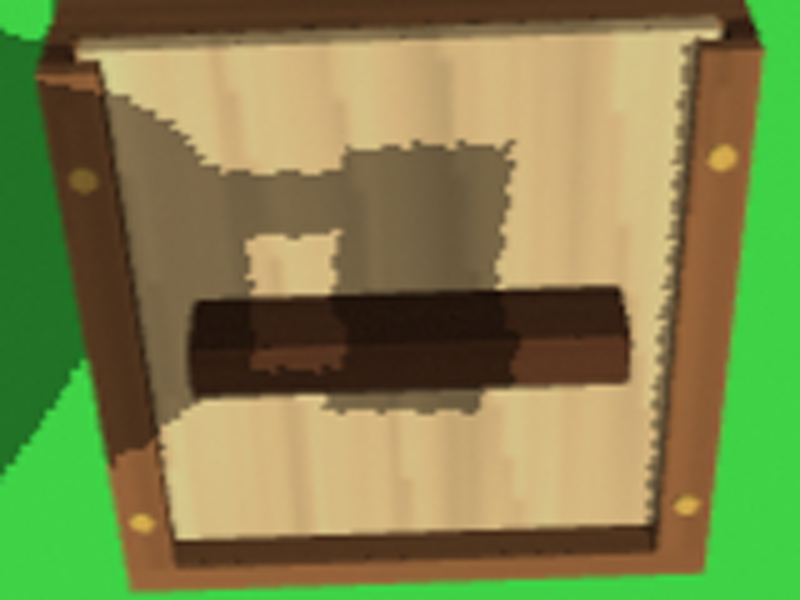

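```bash
python3 - <<'E'
from h import *;import pickle
np.set_printoptions(suppress=True,precision=1)
r=pickle.load(open("w1.pkl","rb"))
o=np.array([180,105])
px=np.array([[38,75],[762,47],[704,570],[130,590]])/5+o
M=np.array([bx(s,y,94) for s,y in((75,75),(75,-75),(-75,-75),(-75,75))])
y,t,res=fit2d(M,ray(r,px,M[:,2]));print(y,t,res)
hp=np.array([[192,350],[628,337],[630,382],[192,397]])/5+o
for s in(3,5,7):
    Mh=np.array([bx(s+a,b,108) for a,b in((7,50),(7,-50),(-7,-50),(-7,50))])
    print("handle",s,fit2d(Mh,ray(r,hp,Mh[:,2]))[:2])
E
```

```text
0.23558186524250904 [ 527.4 -263.6] [[-0.1 -0.6]
 [-0.2  0.5]
 [ 0.1  0. ]
 [ 0.2  0.1]]
handle 3 (np.float64(0.23133547066659982), array([ 530.1, -263.2]))
handle 5 (np.float64(0.23133558180584265), array([ 528.5, -263.6]))
handle 7 (np.float64(0.23133569344737362), array([ 526.9, -264. ]))
```

```bash
python3 - <<'E'
from cell import *;from h import *;import pickle
pi=np.pi
bot.move_pose((574,257,350),[pi,0,.937])
r=optics.get_image("wrist");pickle.dump(r,open("w2.pkl","wb"))
bot.line_to((574,257,140),max_speed=250)
print("down",bot.line_to((574,257,95),max_speed=100,force_limit=10))
jaws.close_gripper(force=25)
s=readout.state();print(s["clock"],s["tcp_pos"],s["gripper_width"],s["contact_force"])
bot.line_to((574,257,190),max_speed=200)
s=readout.state();print(s["gripper_width"],s["contact_force"])
bot.move_pose((435,55,190),[pi,0,0])
bot.line_to((435,55,55),max_speed=200)
print("touch",bot.line_to((435,55,31),max_speed=40,force_limit=6))
s=readout.state();print(s["clock"],s["tcp_pos"],s["contact_force"])
E
```

```text
down False
6.3333 [574.40607283 256.80536041  95.28292051] 0.5840268013559456 [ 2.40510571 -2.97692375  5.05775673]
0.5845679797732711 [ 0.41747019 -0.38891021 -3.36128309]
touch True
9.2667 [434.98862672  54.88603906  34.21152478] [-0.02291281  0.37653867 -2.01940564]
```

```bash
python3 - <<'E'
from cell import *;from h import *;import pickle
pi=np.pi
jaws.open_jaws()
bot.line_to((435,55,170),max_speed=250)
bot.move_pose((500,190,400),[pi,0,0])
r=optics.get_image("wrist");pickle.dump(r,open("w3.pkl","wb"))
cv2.imwrite("pics/w3.png",cv2.resize(r["image"],(768,576),interpolation=cv2.INTER_CUBIC))
print(readout.state()["clock"])
E
```

```text
11.8417
```

View pics/w3.png

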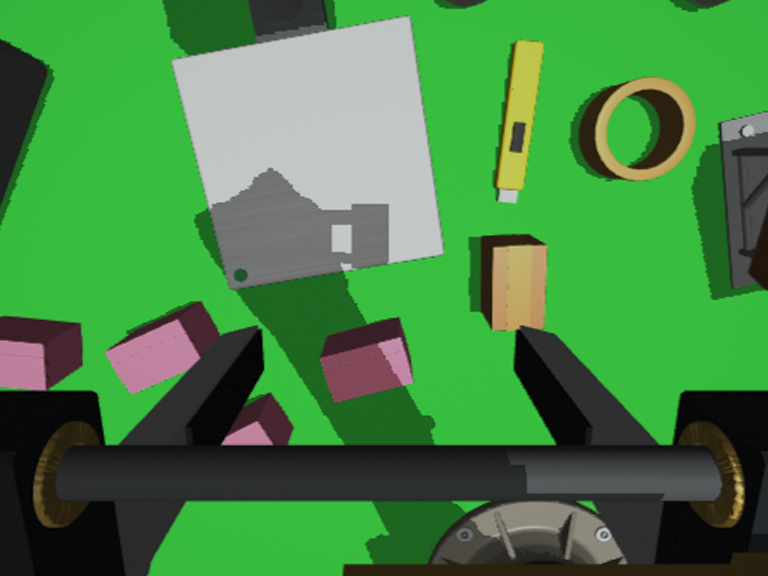

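Carton stands upright, label-side up at (515,285), clear of knife and scale. Platform corners are (173,60), (409,16), (443,253), (232,289). On to the lid.

```bash
cat >> h.py <<'E'
from scipy.spatial.transform import Rotation as Ro
BY,BT=0.235,np.array([527.4,-263.6,0])
BR=Ro.from_euler("z",BY).as_matrix()
def bw(s,y,n): return BR@bx(s,y,n)+BT
def tool(sg=1,tilt=1):
    """tool along -n (tilt=1) or level (tilt=0), jaws along sg*s"""
    a=np.radians(25)*tilt;s=BR@[np.cos(a),0,np.sin(a)];n=BR@[-np.sin(a),0,np.cos(a)]
    return R2rpy(np.c_[np.cross(sg*s,-n),sg*s,-n])
E
python3 - <<'E'
from h import *;import pickle
np.set_printoptions(suppress=True,precision=2)
r=pickle.load(open("w3.pkl","rb"))
px=np.array([[173,60],[409,16],[443,253],[232,289]])/1.5
M=np.array([[115,115],[115,-115],[-115,-115],[-115,115.]])
print(fit2d(M,ray(r,px,60)))
from cell import *
for sg in(1,-1):
    for p,o in ((bw(6,0,200),1),(bw(6,0,89),1),(bw(165,0,90),1),(bw(165,0,160),1),((450,-85,200),0),((450,-85,10),0),(bw(0,36,170),1),(bw(0,36,53),1),((567,262,200),0),((567,262,106),0)):
        print(sg,p,kin.solve_ik(p,tool(sg,o)))
E
```

```text
(np.float64(0.16938357933656106), array([562.69, 260.06]), array([[-1.5 , -3.08],
       [-2.52,  2.17],
       [ 1.74,  3.7 ],
       [ 2.29, -2.79]]))
1 [ 450.49 -282.01  248.8 ] [ 0.1  -0.01  0.58  2.13 -0.48  0.8   1.21]
1 [ 496.11 -271.09  148.2 ] [ 0.37  0.2   0.24  2.17 -0.7   0.59  1.39]
1 [ 635.84 -237.64  216.3 ] [ 0.58  0.27 -0.22  1.88 -0.32  0.66  0.83]
1 [ 607.07 -244.53  279.74] [ 0.46  0.17 -0.03  1.87 -0.37  0.79  0.88]
1 (450, -85, 200) [ 0.36  0.09 -0.33  2.06  0.04  0.99  0.25]
1 (450, -85, 10) [ 0.36  0.39 -0.36  2.22  0.26  0.57  0.04]
1 [ 449.15 -245.32  219.07] [ 0.05 -0.02  0.55  2.21 -0.49  0.71  1.17]
1 [ 497.23 -233.8   113.03] [ 0.45  0.22  0.07  2.24 -0.74  0.47  1.38]
1 (567, 262, 200) [-0.01  0.43 -0.69  1.7   0.3   1.12 -0.55]
1 (567, 262, 106) [-0.04  0.53 -0.66  1.78  0.39  0.97 -0.62]
-1 [ 450.49 -282.01  248.8 ] [ 0.54  0.02  0.13  2.11 -0.48  0.8  -1.94]
-1 [ 496.11 -271.09  148.2 ] [ 0.57  0.2   0.02  2.16 -0.62  0.57 -1.83]
-1 [ 635.84 -237.64  216.3 ] [ 0.51  0.26 -0.14  1.89 -0.35  0.66 -2.28]
-1 [ 607.07 -244.53  279.74] [ 0.56  0.17 -0.15  1.86 -0.34  0.79 -2.29]
-1 (450, -85, 200) [-1.1   0.13  1.27  2.12 -0.15  0.98 -2.66]
-1 (450, -85, 10) [-0.29  0.4   0.39  2.25 -0.3   0.54 -2.57]
-1 [ 449.15 -245.32  219.07] [ 0.5   0.    0.1   2.19 -0.5   0.71 -1.96]
-1 [ 497.23 -233.8   113.03] [ 0.62  0.22 -0.12  2.23 -0.65  0.45 -1.84]
-1 (567, 262, 200) [ 0.21  0.54 -1.03  1.68  0.49  1.2   2.44]
-1 (567, 262, 106) [-1.32  0.81  1.2   1.85 -0.86  1.11 -2.69]
```

```bash
python3 - <<'E'
from cell import *;from h import *;import pickle
np.set_printoptions(suppress=True,precision=2)
def st(t):
    s=readout.state();p=BR.T@(s["tcp_pos"]-BT)-[0,0,65];print(t,round(s["clock"],2),"s,y,n",p@S_,p[1],p@N_,"w %.3f"%s["gripper_width"],BR.T@s["contact_force"],s["ft_torque"])
o=tool()
bot.move_pose(bw(6,0,190),o);st("pre")
print(bot.line_to(bw(6,0,90),max_speed=150,force_limit=10));st("at")
jaws.close_gripper(force=30);st("closed")
print(bot.line_to(bw(26,0,91),max_speed=40,force_limit=15));st("s26")
E
```

```text
pre 14.76 s,y,n 6.269601525654977 0.14768245973756677 189.93839545204278 w 1.000 [-0.32  0.57 -0.05] [-0.12  0.3   0.04]
False
at 15.57 s,y,n 6.030092302858026 -0.32820101786348577 90.4244001951896 w 1.003 [-0.29  0.08  0.04] [-0.12  0.29 -0.04]
closed 16.77 s,y,n 5.971120532006648 0.007054929324538328 89.98385152988328 w 0.140 [-0.43 -0.07 -0.57] [-0.17  0.34 -0.02]
False
s26 17.43 s,y,n 25.978493069723136 0.07963297696574134 90.96174337422677 w 0.148 [-0.05 -0.32 -1.63] [-0.15  0.34 -0.  ]
```

```bash
python3 - <<'E'
from cell import *;from h import *;import pickle
np.set_printoptions(suppress=True,precision=2)
def st(t):
    s=readout.state();p=BR.T@(s["tcp_pos"]-BT)-[0,0,65];print(t,round(s["clock"],2),"s,y,n",p@S_,p[1],p@N_,"w %.3f"%s["gripper_width"],BR.T@s["contact_force"],s["tcp_pos"])
h=bot.line_to(bw(168,0,91),max_speed=90,force_limit=15);st("out")
if not h:
    bot.line_to(bw(178,0,140),max_speed=150);st("up")
    p=bw(178,0,140)
    bot.line_to((p[0]-20,p[1]+40,300),ori=tool(1,0),max_speed=150);st("level")
    bot.move_pose((455,-85,220),[np.pi,0,np.pi/2]);st("over")
    r=optics.get_image("side");pickle.dump(r,open("s4.pkl","wb"));cv2.imwrite("pics/s4.png",r["image"][60:300,120:440].repeat(2,0).repeat(2,1))
E
```

```text
out 19.15 s,y,n 167.52966407111592 -0.13117069847854168 91.05841578071625 w 0.146 [ 1.03  1.4  -1.07] [ 637.67 -237.33  218.33]
up 19.63 s,y,n 178.01278379077468 0.29015071286733374 139.8247561538314 w 0.150 [ 0.12 -0.19 -1.36] [ 626.76 -239.51  266.96]
level 20.32 s,y,n 181.606236779127 43.256991263209414 172.9601117737677 w 0.145 [-0.69 -0.91 -0.52] [ 606.31 -200.23  298.51]
over 21.16 s,y,n 40.38811099541359 189.6175560212306 153.06528905430204 w 0.147 [ 1.04 -0.28 -0.47] [455.94 -85.73 220.79]
```

View pics/s4.png

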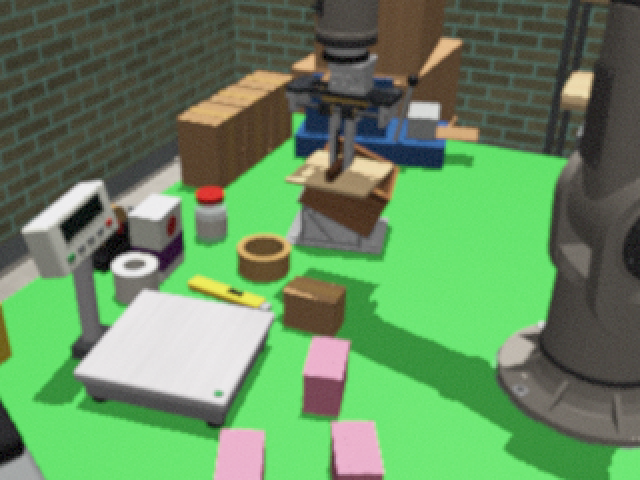

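The lid hangs level from its handle, around (345,175), and the carton is upright at (315,305). Lowering the lid.

```bash
python3 - <<'E'
from cell import *;from h import *;import pickle
np.set_printoptions(suppress=True,precision=2)
bot.line_to((455,-85,28),max_speed=180)
print(bot.line_to((455,-85,6),max_speed=25,force_limit=4));s=readout.state();print(s["tcp_pos"],s["contact_force"],s["clock"])
jaws.open_jaws()
s=readout.state();print(s["tcp_pos"],s["contact_force"],s["clock"])
bot.line_to((455,-85,200),max_speed=200)
bot.move_pose(bw(0,36,190)+[0,0,60],tool())
s=readout.state();print(s["tcp_pos"],s["contact_force"],s["clock"])
r=optics.get_image("wrist");pickle.dump(r,open("w5.pkl","wb"));cv2.imwrite("pics/w5.png",cv2.resize(r["image"],(768,576),interpolation=cv2.INTER_CUBIC))
E
```

```text
True
[454.73 -85.01   9.73] [ 0.89 -0.83 -0.57] 23.1167
[454.6  -84.87  10.01] [ 0.2   1.01 -0.1 ] 24.4
[ 440.79 -246.88  296.88] [ 0.26  0.67 -0.11] 26.2833
```

View pics/w5.png

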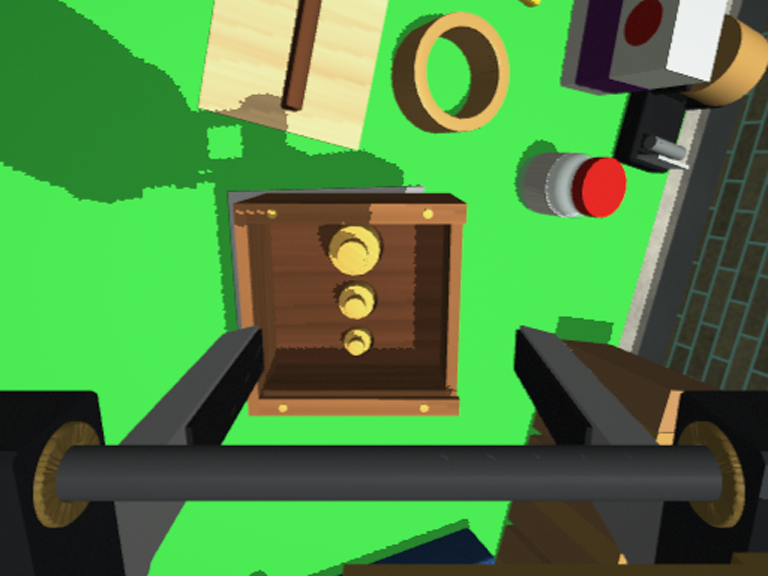

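Lid is flat with its handle up at the top left (300,60). All three weights are in their holes, the 500 g at (354,248). I'll check its predicted knob position before the grasp.

```bash
python3 - <<'E'
from h import *;import pickle
np.set_printoptions(suppress=True,precision=1)
r=pickle.load(open("w5.pkl","rb"))
P=[bw(0,36,72),bw(11,36,72),bw(-11,36,72),bw(0,47,72),bw(0,25,72),bw(75,75,94),bw(75,-75,94),bw(-75,-75,94),bw(-75,75,94)]
print(proj(r,P)*1.5)
im=r["image"][130:245,160:300];cv2.imwrite("pics/w5c.png",cv2.resize(im,None,fx=5,fy=5,interpolation=cv2.INTER_CUBIC))
E
```

```text
[[352.  257.1]
 [367.7 257.1]
 [336.4 257. ]
 [351.8 241.5]
 [352.3 272.3]
 [465.7 204.2]
 [457.7 416. ]
 [247.4 415.8]
 [231.6 204. ]]
```

View pics/w5c.png

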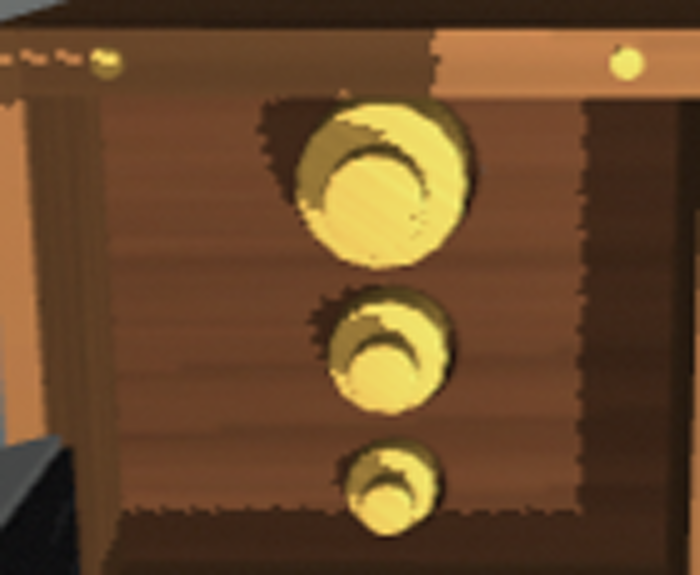

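Knob top seen at (352,257), as predicted. Grasping the weight.

```bash
python3 - <<'E'
from cell import *;from h import *;import pickle
np.set_printoptions(suppress=True,precision=2)
def st(t):
    s=readout.state();p=BR.T@(s["tcp_pos"]-BT)-[0,0,65];print(t,round(s["clock"],2),"s,y,n",p@S_,p[1],p@N_,"w %.3f"%s["gripper_width"],s["contact_force"],s["tcp_pos"])
o=tool()
bot.line_to(bw(0,36,120),ori=o,max_speed=200);st("pre")
h=bot.line_to(bw(0,36,53.5),max_speed=70,force_limit=8);st(h)
if not h:
    jaws.close_gripper(force=40);st("closed")
    h=bot.line_to(bw(0,36,85),max_speed=50,force_limit=20);st(h)
    if not h: bot.line_to(bw(0,36,175),max_speed=120);st("up")
E
```

```text
Traceback (most recent call last):
cell.Unreachable: the arm cannot follow that straight line within its joint ranges
```

```bash
python3 - <<'E'
from cell import *;from h import *;import pickle
np.set_printoptions(suppress=True,precision=2)
def st(t):
    s=readout.state();p=BR.T@(s["tcp_pos"]-BT)-[0,0,65];print(t,round(s["clock"],2),"s,y,n",p@S_,p[1],p@N_,"w %.3f"%s["gripper_width"],s["contact_force"],s["q"])
o=tool();st("now")
bot.move_pose(bw(0,36,135),o);st("pre")
h=bot.line_to(bw(0,36,53.5),max_speed=70,force_limit=8);st(h)
if not h:
    jaws.close_gripper(force=40);st("closed")
    h=bot.line_to(bw(0,36,85),max_speed=50,force_limit=20);st(h)
E
```

```text
now 26.33 s,y,n 25.47197249241789 36.82179507759567 243.84529960672936 w 0.999 [ 0.12 -0.39 -0.47] [-0.6  -0.37  0.99  2.13  0.06  0.86  0.62]
pre 27.24 s,y,n 0.15972701508347598 36.02736657585957 134.89749046453204 w 0.999 [ 0.48 -0.13  0.6 ] [-0.03  0.05  0.63  2.23 -0.6   0.65  1.28]
False 28.56 s,y,n 0.18162690319618946 35.84762201652387 53.82629151469725 w 1.001 [ 0.09  0.48 -0.4 ] [ 0.04  0.24  0.54  2.26 -0.93  0.54  1.56]
closed 29.69 s,y,n -0.24804867618941628 36.0337327270343 53.471861693478694 w 0.211 [-1.52 -0.43 -0.97] [ 0.04  0.24  0.54  2.26 -0.93  0.54  1.56]
False 30.48 s,y,n -0.016287172363036007 36.19305478327006 84.8352417671 w 0.213 [-0.62  0.84 -4.91] [ 0.    0.17  0.59  2.25 -0.8   0.58  1.46]
```

```bash
python3 - <<'E'
from cell import *;from h import *;import pickle
np.set_printoptions(suppress=True,precision=2)
def st(t):
    s=readout.state();print(t,round(s["clock"],2),"w %.3f"%s["gripper_width"],s["contact_force"],s["tcp_pos"],s["eef_rot"])
bot.line_to(bw(0,36,165),max_speed=120);st("up")
o=tool(1,0)
bot.move_pose((450,-150,300),o);st("level")
bot.move_pose((565,261,260),o);st("over")
bot.line_to((565,261,135),max_speed=100);st("low")
a=optics.get_image("side");b=optics.get_image("scene");pickle.dump((a,b),open("s6.pkl","wb"))
c=lambda r,x,y,w,h:cv2.resize(r["image"][y:y+h,x:x+w],(400,400),interpolation=cv2.INTER_CUBIC)
cv2.imwrite("pics/s6.png",np.hstack([c(a,150,130,110,110),c(b,250,150,110,110)]))
E
```

```text
up 31.29 w 0.212 [-0.63  0.22 -5.37] [ 451.17 -244.49  213.95] [ 2.71 -0.    1.81]
level 32.08 w 0.211 [-1.4  -0.8  -6.03] [ 449.54 -150.13  298.69] [-3.14 -0.    1.81]
over 33.65 w 0.209 [-0.47 -0.45 -5.02] [565.54 259.26 260.29] [3.14 0.   1.8 ]
low 35.05 w 0.213 [ 0.46 -0.03 -4.61] [565.35 261.19 135.64] [ 3.14 -0.    1.81]
```

View pics/s6.png

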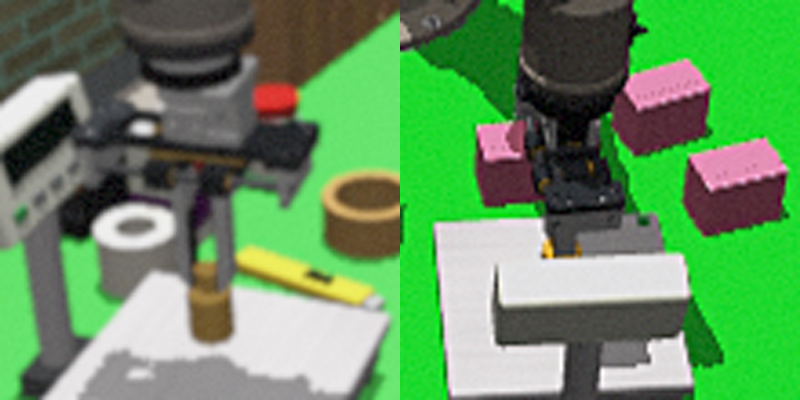

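The weight hangs upright in the gripper over the platform (210,305 left half), and the gripper is clear of the indicator. Setting it down.

```bash
python3 - <<'E'
from cell import *;from h import *;import pickle
np.set_printoptions(suppress=True,precision=2)
def st(t):
    s=readout.state();print(t,round(s["clock"],2),"w %.3f"%s["gripper_width"],s["contact_force"],s["tcp_pos"])
bot.line_to((565,261,111),max_speed=50)
h=bot.line_to((565,261,102),max_speed=8,force_limit=2.5);st(h)
jaws.open_jaws();st("open")
bot.line_to((565,261,200),max_speed=120)
bot.move_pose((480,150,400),[np.pi,0,0]);st("away")
a=optics.get_image("wrist");b=optics.get_image("side");pickle.dump((a,b),open("s7.pkl","wb"))
cv2.imwrite("pics/s7.png",np.hstack([cv2.resize(a["image"][:260,:],(400,240)),cv2.resize(b["image"][100:280,140:440],(400,240))]).repeat(1,0))
c=a["image"];cv2.imwrite("pics/s7.png",np.vstack([cv2.resize(c[0:240,80:480],(600,300)),cv2.resize(b["image"][110:285,120:400],(600,300))]))
E
```

```text
True 36.5 w 0.208 [-1.78 -0.28  7.63] [564.88 260.97 105.58]
open 37.71 w 1.002 [-0.74 -0.05 -1.02] [564.18 260.6  104.63]
away 40.23 w 1.000 [ 0.62 -0.26 -0.31] [479.94 150.21 399.44]
```

View pics/s7.png

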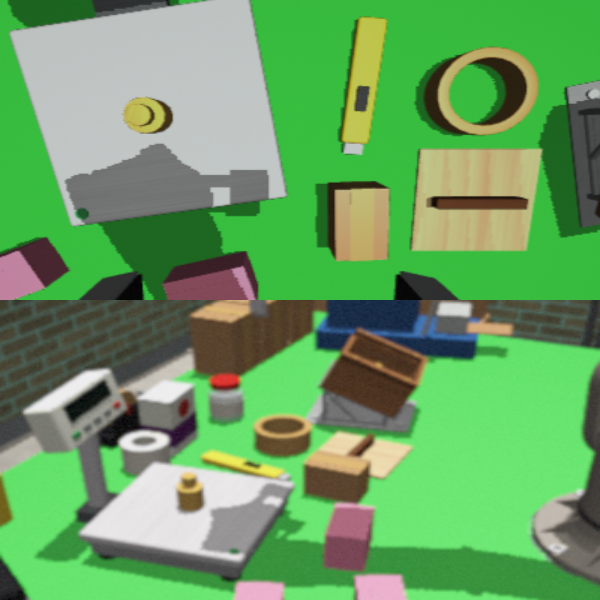

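```bash
python3 - <<'E'
from cell import *
hand_in();print(readout.state()["clock"])
E
```

```text
the job is handed in; nothing more can be done
the job is handed in; nothing more can be done
```

The job is done and handed in at about 40 s on the robot's clock, inside the 72 s limit.

- **Carton:** I took it off the platform and stood it upright on the table, clear of the knife and the scale.
- **Lid:** I slid it up its tracks until it came free, with no force stop on the way. It lies flat on the table with its handle up.
- **500 g weight:** only after both were down, I lifted it out along the hole's axis, levelled it and set it down at about (565, 261) mm. The stop was set to 2.5 N; the reading after it stopped showed a change of about 12 N.

**Final pictures:** the weight stands upright near the middle of the platform, with the carton upright and the lid flat. The bystanders look unmoved and the gripper is clear of everything.

**What I didn't confirm:**
- **Other two weights:** the last view into the box, just before I grasped the 500 g weight, showed both in their holes. I did not look again afterwards.
- **Scale's middle:** two estimates from different cameras differ by about 4 mm, so I placed the weight halfway between them.
- **Grip on the knob:** the jaws read 20 mm on the 22 mm knob. The hold was steady, and the measured load of about 5 N matched the weight.

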